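Condiments and glass each on their own dish

TASK

Tidy the worktop: stand each of the four things flat inside the little dish that matches it - the grey metal-topped salt shaker in the steel dish, the white-lidded spice jar in the white dish, the dark wooden pepper mill in the wooden dish, and the pale green tumbler that stands out on the worktop (left upside down; the other glasses stay in the drying rack) in the green dish. Put each one down rather than dropping it, let none topple, and do not knock against the sage-green mug or the orange mug standing among them.

Things in the scene. Friction and masses are not known exactly. Their poses are not given: they have to be found in the camera images.
- shaker: salt shaker: clear round body with grey contents, 44 mm across and 90 mm high, with a grey metal domed top about 34 mm across above z = 74 mm; loose, about 0.1 kg, stands upright. Grasp it across the round body at about z = 56 mm. Origin: centre of its underside; z up.
- spice_jar: spice jar: roundish clear jar, 47 mm across and 98 mm high, with a white screw lid with a dark blue patch on its top, 46 mm across (its side from z = 77 to 98 mm) and a white label with a green leaf; loose, about 0.11 kg, stands upright. Grasp it across the body or lid, z = 60 to 85 mm. Origin: centre of its underside; z up.
- pepper_mill: pepper mill of dark turned wood, 122 mm high: foot 54 mm across, waist 36 to 37 mm across at z = 45 to 62 mm, straight-sided head 47 mm across from z = 86 to 106 mm with a thin steel collar below it and a small steel knob on top; loose, about 0.16 kg, stands upright. Grasp it across the head at about z = 94 mm (a gripper that reaches down to the waist may strike the knob). Origin: centre of its underside; z up.
- glass: pale green clear ribbed tumbler standing upside down on its rim, the closed foot uppermost: 69 mm across at the bottom, tapering to 60 mm at the top, 104 mm high; loose, about 0.19 kg; it stands on the open worktop (its like in the black drying rack at the right belong to the room). Grasp it across the body near the top, z = 75 to 85 mm, where it is about 62 mm across. Origin: centre of its lower (rim) end as it stands; z up.
- steel_dish: small round dish of bright steel; flat recess 64 mm across at its floor, 76 mm across outside. Raised rim, 12 mm high in all; inner floor 5 mm above the worktop; fixed to the worktop by its rubber feet. The recess has walls that slope slightly outward. Origin: centre of its underside; z up.
- white_dish: small round dish of white ceramic; flat recess 66 mm across at its floor, 78 mm across outside. Raised rim, 12 mm high in all; inner floor 5 mm above the worktop; fixed to the worktop by its rubber feet. The recess has walls that slope slightly outward. Origin: centre of its underside; z up.
- wood_dish: small round dish of dark wood; flat recess 72 mm across at its floor, 84 mm across outside. Raised rim, 12 mm high in all; inner floor 5 mm above the worktop; fixed to the worktop by its rubber feet. The recess has walls that slope slightly outward. Origin: centre of its underside; z up.
- green_dish: round dish of opaque pale green; flat recess 88 mm across at its floor, 100 mm across outside. Raised rim, 12 mm high in all; inner floor 5 mm above the worktop; fixed to the worktop by its rubber feet. The recess has walls that slope slightly outward. Origin: centre of its underside; z up.
- sage_mug: bystander, to be left alone: pale sage-green mug, upside down, 72 mm across and 86 mm high; it stands fast and must not be knocked. Origin: centre of body and handle together at the underside; the body's axis lies 17 mm from it along its own +y, the handle reaches to 54 mm along -y; z up.
- orange_mug: bystander, to be left alone: terracotta-orange mug, upside down, 70 mm across and 88 mm high; it stands fast and must not be knocked. Origin: centre of body and handle together at the underside; the body's axis lies 17 mm from it along its own +y, the handle reaches to 53 mm along -y; z up.
Not all that is in view belongs to the job. There is more than one size of the wood_dish; the job needs the largest.

How it is judged:
By the outcome, as a careful person would: the job done as asked, in the order asked, and still so for the second after the job is handed in, with the robot touching nothing.
It also fails if it takes over 99 s, if anything falls off the work surface, if the arm or the gripper's body presses on something with over 40 N, if the wrist force passes 120 N, or if a joint passes its speed limit or range.

ROBOT

A 6-joint arm with a two-finger parallel gripper is mounted at the origin on a cart in front of the work surface, level with it; the furniture and walls round the work are solid. World frame = base frame: x ahead of the robot, y to its left, z up, the work surface at z = 0. Lengths are in m, angles in rad, forces in N, time in s.
With the tool pointing down it reaches from about 0.25 to 0.725 m from the base axis. Payload 4 kg.
Tool frame: the origin (TCP) lies between the finger pads; the fingertips stand 11 mm ahead of it and the grasp point (between the pads) lies 8 mm behind it (bot.tip_extent is the distance from the TCP to the fingertips, in m); z points along the fingers, y is the line along which they close (so a half turn about z gives the same grasp; the last joint's range is limited). The gripper opens to 85 mm and grips with 20 to 120 N. Pads are 22 mm wide; open, the fingers measure 114 mm over their backs; the gripper's body (76 mm by 85 mm) begins 54 mm behind the grasp point. The pads swing forward as they close: fully open they stand 13 mm farther back than shut.
Start: joints at [-1.347, 0.241, 0.005, 1.335, 0, 1.571], TCP at [0.111, -0.488, 0.242] pointing down, gripper open.
Joint ranges: [-2.72, 2.72], [-1.05, 1.87], [-1.09, 1.28], [-1.99, 2.15], [-1.42, 1.44], [-3.14, 3.14]. Speed limits (rad/s): [2.79, 2.79, 3.14, 3.14, 3.14, 3.14].

INTERFACE

Orientations are given as a unit quaternion [x, y, z, w].
In Python, from workcell import bot gives the robot as it stands. The module is installed in compiled form; this text tells all that it offers.
- The arm moves only by the tool drive_tool, never from a script. Its argument "rows" is a list of rows, each an object of numbers: "dx", "dy", "dz": the shift along the tool's x, y, z in units of 50 mm (1.0 is 50 mm); "wx", "wy", "wz": the turn, a rotation vector about the tool's x, y, z in units of 5 degrees (1.0 is 5 degrees); "hand": the finger opening in mm, from 0 to 85.4. A call has 1 to 20 rows; each row is the pose to reach, as a shift and turn from the pose commanded when the call began, along the tool's axes at that moment; what a row does not reach only later rows make up. A row lasts 1/10 s, in which the tool goes at most 50 mm and 8.59 degrees, less where a joint would pass 70% of its speed; a pose out of reach is approached as far as the arm can. A call with a gripper value outside its range is refused whole. The fingers move at their own pace and stop on an object; the grip force is fixed at half the most. Time passes only in rows, so rows that repeat a pose let the fingers close. It gives the time, the measured TCP pose, the force, the opening and the grip force at its end, in the units of the state.
- bot.get_obs(): the state, without advancing time (a new reading comes with each control period).
- bot.camera(name): name is "side" or "top"; returns the picture (400x640x3 uint8, red, green, blue); there is no depth.
- bot.get_calibration(name): a dict with "vfov" (degrees; the focal length in pixels is half the picture's height over the tangent of half this angle, whatever the lens; pixels are square), "cx", "cy" (the principal point, pixels), "k1" (the pictures are not rectified: a ray, as slopes to the right and down, at radius r is drawn at 1 + k1 r^2 times it, then the intrinsics apply), "origin" and "rotation" of the camera in the world. Camera axes: x right, y up, looking along -z (the intrinsics and any distortion apply to the point x, -y, -z); pixel columns grow to the right and rows downward; lengths in m; the calibration is good to about 2 mm. A picture is of the moment at which its call begins. get_calibration takes no time and is no camera call.
- bot.job_done(): hands the job in; it is judged then, once.
Trained networks look in the newest picture that a camera, given by its name, has taken for a name from the list of things; names that differ only in an ending like _2 or _b are one class to them, and where a whole thing is asked for, a point or a joint stands for the part that bears it (a point fixed in the world has none). Each returns a list of dicts, best first, with "score" (0 to 1); they miss things now and then, are a little off and sometimes report something else, mostly with a low value. They report only what shows in the picture. A call takes as long as a camera call. They do not tell look-alikes from the thing itself.
- bot.look_for(camera, thing): "extent" ([centre column, centre row, width, height] in pixels, round what is visible of it).
- bot.outline_of(camera, thing): "region" (400x640 bool, what is visible of it) and "extent" ([centre column, centre row, width, height] in pixels, round what is visible of it).
The state is a dict: "clock": time; "joint_pos": joint angles; "joint_vel": joint speeds; "tau": joint torques, N m; "eef_pos": TCP position; "tool_rot": TCP orientation; "ft_force": force on the tool from outside, world axes, zero at the start; "ft_torque": the same for the moment, N m; "grip_width": finger opening in m; "grasp_force": force on a finger pad.
Only numpy, scipy, OpenCV 4.12 (cv2) and the standard library are available. Lean on these libraries where they do the work, as an engineer would, in place of code of your own. Each camera call takes 0.05 s, during which the arm holds its last target. There are 200 camera calls.

## Working session

There is one attempt and no reset: what is moved stays moved. The work goes in short steps, Python scripts to look and compute and a tool call to move; the robot and the scene stay as the last step left them, time stands still between calls to the robot, and variables do not carry over. Pictures are saved under pics/ and viewed, at most 14 in all, crops included, and the job is handed in when it is done.

Besides the shell and the picture viewer there is one more tool, called after "Emit:" as name(argument=value, ...), one argument or row to a line, values as JSON. drive_tool: Moves the arm, as the interface text tells. Its arguments: {"type":"object","properties":{"rows":{"type":"array","items":{"type":"object","properties":{"dx":{"type":"number"},"dy":{"type":"number"},"dz":{"type":"number"},"wx":{"type":"number"},"wy":{"type":"number"},"wz":{"type":"number"},"hand":{"type":"number"}}}}},"required":["rows"]}

```bash
mkdir -p pics; cat > h.py <<'E'
import numpy as np, cv2
from workcell import bot
def save(cam,fn):
    im=bot.camera(cam); cv2.imwrite('pics/'+fn,im[:,:,::-1]); return im
def ray(cam,u,v):
    c=bot.get_calibration(cam); f=200/np.tan(np.radians(c['vfov'])/2)
    d=np.array([(u-c['cx'])/f,(v-c['cy'])/f]); s=d.copy()
    for _ in range(30): s=d/(1+c['k1']*(s@s))
    R=np.array(c['rotation']); 
    if R.ndim==1:
        from scipy.spatial.transform import Rotation; R=Rotation.from_quat(R).as_matrix()
    return np.array(c['origin']),R@np.array([s[0],-s[1],-1])
def at(cam,u,v,z):
    o,d=ray(cam,u,v); return o+d*(z-o[2])/d[2]
def proj(cam,p):
    c=bot.get_calibration(cam); f=200/np.tan(np.radians(c['vfov'])/2)
    R=np.array(c['rotation'])
    if R.ndim==1:
        from scipy.spatial.transform import Rotation; R=Rotation.from_quat(R).as_matrix()
    q=R.T@(np.array(p)-np.array(c['origin'])); s=np.array([q[0],-q[1]])/-q[2]
    s=s*(1+c['k1']*(s@s)); return s*f+[c['cx'],c['cy']]
E
python3 - <<'E'
from h import *
for c in('top','side'):
    save(c,c+'0.png'); k=bot.get_calibration(c); print(c,k)
    for t in 'shaker spice_jar pepper_mill glass steel_dish white_dish wood_dish green_dish sage_mug orange_mug'.split():
        print(t,[(round(d['score'],2),np.round(d['extent']).astype(int).tolist(),at(c,*d['extent'][:2],{'shaker':.09,'spice_jar':.098,'pepper_mill':.12,'glass':.104}.get(t,.012))[:2].round(3).tolist()) for d in bot.look_for(c,t)[:4]])
print(bot.get_obs())
E
```

```text
top {'vfov': 45.9579749234949, 'cx': 323.3824884631968, 'cy': 200.95019279604932, 'k1': -0.097503528326194, 'origin': array([0.34193104, 0.02588169, 1.25175302]), 'rotation': array([ 0.06292456, -0.06129122, -0.6939985 ,  0.71459777])}
shaker [(0.61, [213, 234, 17, 22], [0.457, 0.304])]
spice_jar [(0.71, [403, 238, 27, 22], [0.461, -0.167]), (0.2, [213, 234, 18, 23], [0.455, 0.302])]
pepper_mill [(0.95, [396, 185, 27, 31], [0.588, -0.145])]
glass [(0.61, [212, 186, 31, 34], [0.577, 0.312])]
steel_dish [(0.85, [457, 184, 24, 33], [0.619, -0.33])]
white_dish [(0.66, [457, 245, 29, 26], [0.455, -0.326]), (0.5, [340, 179, 30, 40], [0.622, -0.01])]
wood_dish [(0.84, [425, 159, 20, 23], [0.687, -0.242]), (0.83, [332, 243, 31, 35], [0.451, 0.005]), (0.78, [183, 218, 21, 18], [0.504, 0.406]), (0.43, [405, 234, 28, 22], [0.481, -0.185])]
green_dish [(0.68, [276, 234, 35, 36], [0.471, 0.156])]
sage_mug [(0.56, [338, 178, 32, 40], [0.627, -0.006]), (0.38, [213, 234, 16, 19], [0.464, 0.323])]
orange_mug [(0.82, [276, 179, 45, 28], [0.62, 0.161])]
side {'vfov': 51.976758252964984, 'cx': 319.83186
[... 1050 characters left out ...]
'clock': 1.1, 'joint_pos': array([-1.34698238e+00,  2.40590242e-01,  5.02059697e-03,  1.33521606e+00,
       -1.90159481e-05,  1.57081843e+00]), 'joint_vel': array([ 0.00117458,  0.0006527 , -0.00051964, -0.00058672,  0.00016611,
       -0.00052964]), 'tau': array([-1.18584721e-04, -3.72222877e+01,  2.52694702e+01,  1.19459615e-03,
        3.29701459e-05,  1.09150257e-06]), 'eef_pos': array([ 0.11097027, -0.48753318,  0.24231922]), 'tool_rot': array([ 9.93746180e-01,  1.11662566e-01, -8.85555234e-06,  6.33771388e-06]), 'ft_force': array([ 0.76743281,  0.31697323, -0.47673318]), 'ft_torque': array([-0.01630362,  0.00795127,  0.02491913]), 'grasp_force': 0.0, 'grip_width': 0.08514483532899488}
```

```bash
python3 - <<'E'
import cv2
a=cv2.imread('pics/top0.png')[130:290,160:500]; cv2.imwrite('pics/t1.png',cv2.resize(a,None,fx=2.35,fy=2.35,interpolation=2))
a=cv2.imread('pics/side0.png')[110:330,220:450]; cv2.imwrite('pics/s1.png',cv2.resize(a,None,fx=2.7,fy=2.7,interpolation=2))
E
```

```text
(no output)
```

View pics/t1.png

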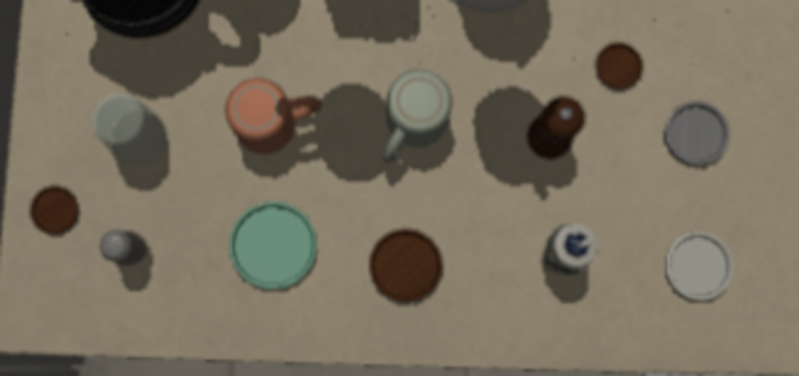

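View pics/s1.png

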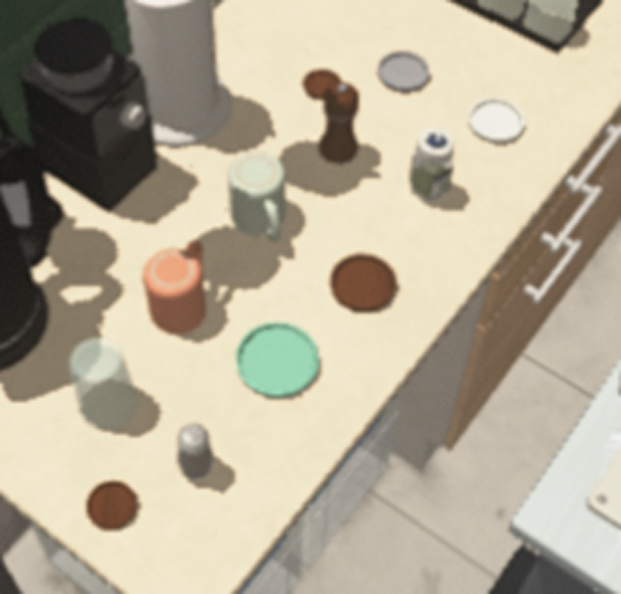

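The pictures show shaker, glass, orange mug, sage mug, mill and jar from left to right. The largest wooden dish is the middle one, at top pixel (332,243). Now I'll fit positions using both views.

```bash
cat > fit.py <<'E'
from h import *
from scipy.optimize import least_squares
P={'shaker':[(22,0),(22,74),(17,76),(10,90)],'spice_jar':[(23.5,0),(23,98)],'pepper_mill':[(27,0),(18,50),(23.5,86),(23.5,106),(6,122)],'glass':[(34.5,0),(30,104)],
'steel_dish':[(38,12)],'white_dish':[(39,12)],'wood_dish':[(42,12)],'green_dish':[(50,12)],}
th=np.linspace(0,2*np.pi,24)
def box(cam,t,x,y):
    p=np.array([proj(cam,(x+r/1e3*np.cos(a),y+r/1e3*np.sin(a),z/1e3)) for r,z in P[t] for a in th])
    a,b=p.min(0),p.max(0); return np.array([a[0],a[1],b[0],b[1]])
def fit(t,x0,cams=('top','side')):
    obs=[]
    for c in cams:
        best=None
        for d in bot.outline_of(c,t):
            e=d['extent']; 
            w=np.hypot(*(np.array(e[:2])-proj(c,(*x0,.03))))
            if w<20 and best is None: best=np.array([e[0]-e[2]/2,e[1]-e[3]/2,e[0]+e[2]/2,e[1]+e[3]/2])
        if best is not None: obs.append((c,best))
    if not obs: return t,None
    r=least_squares(lambda q:np.concatenate([box(c,t,*q)-b for c,b in obs]),x0,diff_step=1e-3,loss='soft_l1')
    return t,r.x.round(4).tolist(),[(c,(box(c,t,*r.x)-b).round(1).tolist()) for c,b in obs]
E
python3 - <<'E'
from fit import *
for c in('top','side'): bot.camera(c)
for t,x0 in dict(shaker=(.46,.31),spice_jar=(.46,-.165),pepper_mill=(.575,-.14),glass=(.575,.312),steel_dish=(.615,-.325),white_dish=(.455,-.325),wood_dish=(.45,.007),green_dish=(.47,.16)).items(): print(*fit(t,x0))
for n,u,v,z in[('shaker',208.9,234.3,.085),('jar',404.7,233.4,.098),('mill',400.9,178.5,.12),('glass',210.6,180.2,.104)]: print(n,at('top',u,v,z))
print(at('side',223.7,243.3,0))
E
```

```text
shaker [0.4582, 0.3153] [('top', [-4.5, -1.1, 2.4, 1.0]), ('side', [-1.3, -1.5, 3.1, 1.1])]
spice_jar [0.4707, -0.174] [('top', [-0.2, 0.4, -0.0, 0.2]), ('side', [-0.0, -0.3, -0.5, -0.7])]Traceback (most recent call last):
  File "<stdin>", line 3, in <module>
  File "fit.py", line 19, in fit
    r=least_squares(lambda q:np.concatenate([box(c,t,*q)-b for c,b in obs]),x0,diff_step=1e-3,loss='soft_l1')
    return func(*args, **kwargs)
    result = trf(vector_fun.fun, vector_fun.jac, x0, f0, J0, lb, ub, ftol, xtol,
                 gtol, max_nfev, x_scale, loss_function, tr_solver,
                 tr_options.copy(), verbose, callback=callback_wrapped)
    return trf_no_bounds(
        fun, jac, x0, f0, J0, ftol, xtol, gtol, max_nfev, x_scale,
        loss_function, tr_solver, tr_options, verbose, callback=callback)
    f_new = fun(x_new)
    self._update_fun()
    ~~~~~~~~~~~~~~~~^^
    self.f = self.fun_wrapped(xp_copy(self.x))
             ~~~~~~~~~~~~~~~~^^^^^^^^^^^^^^^^^
    return np.atleast_1d(self.fun(x))
                         ~~~~~~~~^^^
    return self.f(x, *self.args, **self.kwargs)
           ~~~~~~^^^^^^^^^^^^^^^^^^^^^^^^^^^^^^
  File "fit.py", line 19, in <lambda>
    r=least_squares(lambda q:np.concatenate([box(c,t,*q)-b for c,b in obs]),x0,diff_step=1e-3,loss='soft_l1')
                                             ~~~^^^^^^^^
  File "fit.py", line 7, in box
    p=np.array([proj(cam,(x+r/1e3*np.cos(a),y+r/1e3*np.sin(a),z/1e3)) for r,z in P[t] for a in th])
                ~~~~^^^^^^^^^^^^^^^^^^^^^^^^^^^^^^^^^^^^^^^^^^^^^^^^^
  File "h.py", line 16, in proj
    c=bot.get_calibration(cam); f=200/np.tan(np.radians(c['vfov'])/2)
ValueError: time passes only in moves, steps and waits
```

```bash
sed -i 's/^from workcell import bot/from workcell import bot\nimport functools\ncal=functools.cache(bot.get_calibration)/; s/c=bot.get_calibration(cam)/c=cal(cam)/' h.py
python3 - <<'E'
from fit import *
for c in('top','side'): bot.camera(c)
for t,x0 in dict(shaker=(.46,.31),pepper_mill=(.575,-.14),glass=(.575,.312),steel_dish=(.615,-.325),white_dish=(.455,-.325),wood_dish=(.45,.007),green_dish=(.47,.16)).items(): print(*fit(t,x0))
for n,u,v,z in[('shaker',208.9,234.3,.085),('jar',404.7,233.4,.098),('mill',400.9,178.5,.12),('glass',210.6,180.2,.104)]: print(n,at('top',u,v,z))
print(at('side',223.7,243.3,0), bot.get_obs()['clock'])
E
```

```text
shaker [0.4619, 0.3176] [('top', [-6.0, 0.3, 1.3, -1.7]), ('side', [-0.3, -1.1, 3.4, 2.5])]
pepper_mill [0.6082, -0.1539] [('top', [0.1, 1.6, 0.0, -3.2]), ('side', [-5.1, 1.4, 1.8, -0.7])]
glass [0.5831, 0.3158] [('top', [-0.7, -0.9, 2.5, 0.5]), ('side', [1.3, -0.0, -1.4, 0.7])]
steel_dish [0.6038, -0.3249] [('top', [-2.4, 2.8, 1.2, -1.1]), ('side', [0.0, 0.1, -0.1, -0.7])]
white_dish [0.46, -0.3244] [('top', [-0.3, 0.2, 0.2, 0.0]), ('side', [0.9, 0.1, -1.1, -0.5])]
wood_dish [0.4553, 0.0047] [('top', [-1.1, 0.7, -0.3, 0.2]), ('side', [0.7, -3.3, -0.9, -2.2])]
green_dish [0.467, 0.1565] [('top', [-0.2, -1.5, -1.3, 2.2]), ('side', [1.1, -0.4, -0.1, -1.4])]
shaker [0.45633739 0.31488163 0.085     ]
jar [ 0.47165127 -0.17098385  0.098     ]
mill [ 0.60479911 -0.15790477  0.12      ]
glass [0.59037715 0.31556425 0.104     ]
[0.72075869 0.34831678 0.        ] 2.3
```

```bash
python3 - <<'E'
from fit import *
for n,u,v in[('steel',456.6,187.4),('white',457.4,243.6),('wood',332.8,243.2),('green',276.4,235.1)]: print(n,at('top',u,v,.012)[:2])
E0=dict(shaker=(.458,.315),spice_jar=(.471,-.172),pepper_mill=(.605,-.157),glass=(.586,.316),steel_dish=(.609,-.327),white_dish=(.46,-.325),wood_dish=(.455,.004),green_dish=(.468,.156))
for cam,(u0,v0,w,h,s) in dict(top=(170,140,320,130,2.5),side=(240,120,190,200,3)).items():
    im=cv2.imread(f'pics/{cam}0.png')[v0:v0+h,u0:u0+w]
    im=cv2.resize(im,None,fx=s,fy=s,interpolation=2)
    for t,(x,y) in E0.items():
        for r,z in P[t]:
            p=np.array([proj(cam,(x+r/1e3*np.cos(a),y+r/1e3*np.sin(a),z/1e3)) for a in th])
            cv2.polylines(im,[np.int32((p-[u0,v0]+.5)*s*16)],True,(0,0,255) if z>0 else (255,0,0),1,16,4)
    cv2.imwrite(f'pics/{cam}o.png',im)
E
```

```text
steel [ 0.60997199 -0.32715811]
white [ 0.45782852 -0.32644531]
wood [0.45012086 0.0039452 ]
green [0.46706279 0.15328794]
```

View pics/topo.png

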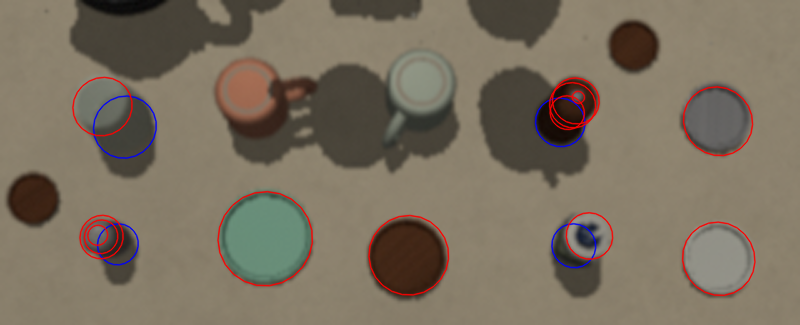

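View pics/sideo.png

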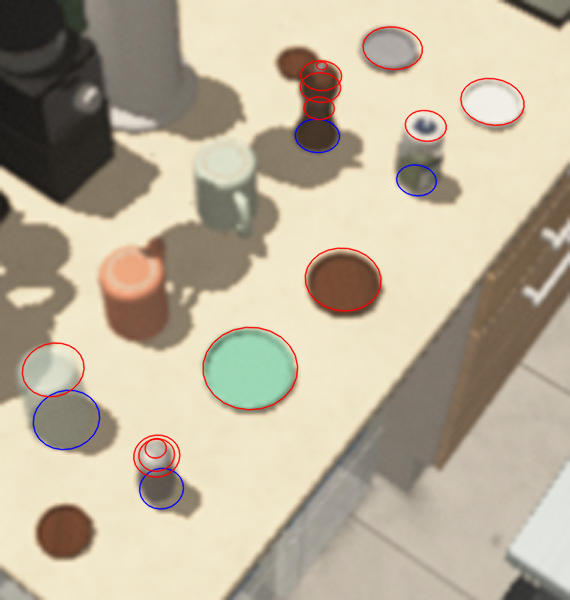

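Emit:
drive_tool(
  rows=[
    {"dx":0.8,"dy":-0.4,"wz":1},
    {"dx":1.6,"dy":-0.8,"wz":2},
    {"dx":2.4,"dy":-1.2,"wz":2.564},
    {"dx":3.2,"dy":-1.65,"wz":2.564},
    {"dx":4,"dy":-2.1,"wz":2.564},
    {"dx":4.8,"dy":-2.5,"wz":2.564},
    {"dx":5.6,"dy":-2.9,"wz":2.564},
    {"dx":6.4,"dy":-3.3,"wz":2.564},
    {"dx":7.2,"dy":-3.7,"wz":2.564},
    {"dx":7.89,"dy":-4.11,"wz":2.564},
    {"dx":7.89,"dy":-4.11,"wz":2.564},
    {"dx":7.89,"dy":-4.11,"wz":2.564},
  ],
)

```text
invalid input at $.rows[0]: expected keys dx, dy, dz, wx, wy, wz, hand
```

Emit:
drive_tool(
  rows=[
    {"dx":4,"dy":-2.1,"dz":0,"wx":0,"wy":0,"wz":2.564,"hand":85},
    {"dx":4,"dy":-2.1,"dz":0,"wx":0,"wy":0,"wz":2.564,"hand":85},
    {"dx":4,"dy":-2.1,"dz":0,"wx":0,"wy":0,"wz":2.564,"hand":85},
    {"dx":7.89,"dy":-4.11,"dz":0,"wx":0,"wy":0,"wz":2.564,"hand":85},
    {"dx":7.89,"dy":-4.11,"dz":0,"wx":0,"wy":0,"wz":2.564,"hand":85},
    {"dx":7.89,"dy":-4.11,"dz":0,"wx":0,"wy":0,"wz":2.564,"hand":85},
    {"dx":7.89,"dy":-4.11,"dz":0,"wx":0,"wy":0,"wz":2.564,"hand":85},
    {"dx":7.89,"dy":-4.11,"dz":0,"wx":0,"wy":0,"wz":2.564,"hand":85},
    {"dx":7.89,"dy":-4.11,"dz":0,"wx":0,"wy":0,"wz":2.564,"hand":85},
    {"dx":7.89,"dy":-4.11,"dz":0,"wx":0,"wy":0,"wz":2.564,"hand":85},
    {"dx":7.89,"dy":-4.11,"dz":0,"wx":0,"wy":0,"wz":2.564,"hand":85},
    {"dx":7.89,"dy":-4.11,"dz":0,"wx":0,"wy":0,"wz":2.564,"hand":85},
  ],
)

```text
clock: 3.5
eef_pos: [0.4493, -0.2001, 0.2422]
tool_rot: [1.0, -0.0, -0.0, 0.0]
ft_force: [0.0, -0.5, -0.0]
grip_width: 0.0851
grasp_force: 0.0
```

Emit:
drive_tool(
  rows=[
    {"dx":0.17,"dy":-10.3,"dz":0,"wx":0,"wy":0,"wz":0,"hand":85},
    {"dx":0.17,"dy":-10.3,"dz":0,"wx":0,"wy":0,"wz":0,"hand":85},
    {"dx":0.17,"dy":-10.3,"dz":0,"wx":0,"wy":0,"wz":0,"hand":85},
    {"dx":0.17,"dy":-10.3,"dz":0,"wx":0,"wy":0,"wz":0,"hand":85},
    {"dx":0.17,"dy":-10.3,"dz":0,"wx":0,"wy":0,"wz":0,"hand":85},
    {"dx":0.17,"dy":-10.3,"dz":0,"wx":0,"wy":0,"wz":0,"hand":85},
    {"dx":0.17,"dy":-10.3,"dz":0,"wx":0,"wy":0,"wz":0,"hand":85},
    {"dx":0.17,"dy":-10.3,"dz":0,"wx":0,"wy":0,"wz":0,"hand":85},
    {"dx":0.17,"dy":-10.3,"dz":0,"wx":0,"wy":0,"wz":0,"hand":85},
    {"dx":0.17,"dy":-10.3,"dz":0,"wx":0,"wy":0,"wz":0,"hand":85},
    {"dx":0.17,"dy":-10.3,"dz":0,"wx":0,"wy":0,"wz":0,"hand":85},
    {"dx":0.17,"dy":-10.3,"dz":0,"wx":0,"wy":0,"wz":0,"hand":85},
    {"dx":0.17,"dy":-10.3,"dz":1.6,"wx":0,"wy":0,"wz":0,"hand":85},
    {"dx":0.17,"dy":-10.3,"dz":1.6,"wx":0,"wy":0,"wz":0,"hand":85},
    {"dx":0.17,"dy":-10.3,"dz":1.6,"wx":0,"wy":0,"wz":0,"hand":85},
  ],
)

```text
clock: 5.0
eef_pos: [0.4724, 0.0415, 0.2059]
tool_rot: [0.999, 0.032, -0.002, -0.019]
ft_force: [-0.7, -0.5, -0.4]
grip_width: 0.0848
grasp_force: 0.0
```

```bash
python3 - <<'E'
from h import *
for i,(c,(u0,v0,w,h)) in enumerate(dict(top=(170,150,100,130),side=(230,200,100,130)).items()):
    im=save(c,c+'1.png')[v0:v0+h,u0:u0+w,::-1]; o=cv2.resize(im,None,fx=4,fy=4,interpolation=2)
    s=o if i==0 else np.hstack([s,o])
cv2.imwrite('pics/c1.png',s)
E
```

```text
(no output)
```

View pics/c1.png

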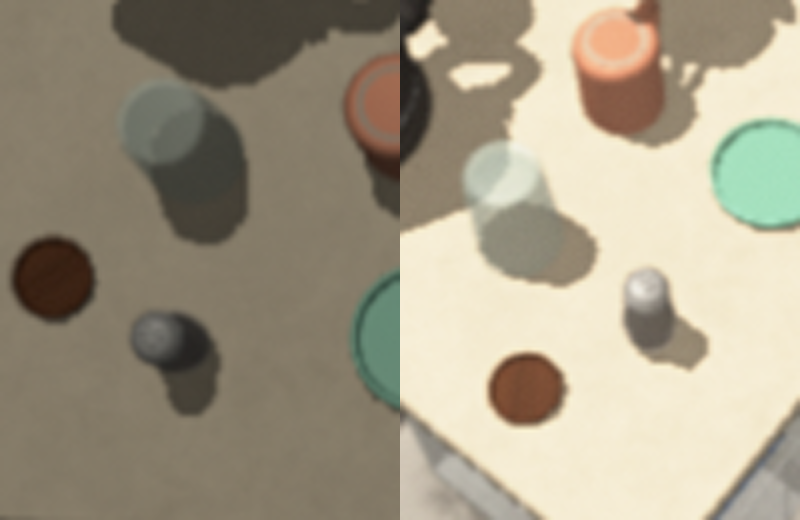

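```bash
cat > st.py <<'E'
from h import *
from scipy.spatial.transform import Rotation as R
o=bot.get_obs(); r=R.from_quat(o['tool_rot'])
print(round(o['clock'],2),o['eef_pos'].round(4),o['tool_rot'].round(4),'q',o['joint_pos'].round(3),'v',o['joint_vel'].round(2),'w',round(o['grip_width'],4),round(o['grasp_force'],1))
import sys
if len(sys.argv)>3:
    g=np.array([float(a) for a in sys.argv[1:4]]); print('move/50mm',(r.inv().apply(g-o['eef_pos'])/.05).round(2),'turn/5deg',(np.degrees((r.inv()*R.from_quat([1,0,0,0])).as_rotvec())/5).round(3))
E
python3 st.py .458 .315 .24
```

```text
5.1 [0.4715 0.0416 0.2051] [ 0.9993  0.0324 -0.003  -0.0194] q [ 0.064  0.212 -0.131  1.233  0.039  3.141] v [ 0.   -0.02  0.03  0.03 -0.   -0.  ] w 0.0849 0.0
move/50mm [ 0.08 -5.5  -0.48] turn/5deg [-0.444  0.07   0.742]
```

```bash
sed -i 's/\[1,0,0,0\]/[.5**.5,.5**.5,0,0]/' st.py; python3 st.py .458 .315 .2
```

```text
5.1 [0.4715 0.0416 0.2051] [ 0.9993  0.0324 -0.003  -0.0194] q [ 0.064  0.212 -0.131  1.233  0.039  3.141] v [ 0.   -0.02  0.03  0.03 -0.   -0.  ] w 0.0849 0.0
move/50mm [ 0.09 -5.47  0.32] turn/5deg [ -0.4    -0.291 -17.255]
```

Emit:
drive_tool(
  rows=[
    {"dx":0,"dy":-0.4,"dz":0,"wx":-0.4,"wy":-0.29,"wz":-1.6,"hand":85},
    {"dx":0,"dy":-0.9,"dz":0,"wx":-0.4,"wy":-0.29,"wz":-3.2,"hand":85},
    {"dx":0,"dy":-1.5,"dz":0.1,"wx":-0.4,"wy":-0.29,"wz":-4.8,"hand":85},
    {"dx":0.05,"dy":-2.1,"dz":0.1,"wx":-0.4,"wy":-0.29,"wz":-6.4,"hand":85},
    {"dx":0.05,"dy":-2.7,"dz":0.1,"wx":-0.4,"wy":-0.29,"wz":-8,"hand":85},
    {"dx":0.05,"dy":-3.3,"dz":0.2,"wx":-0.4,"wy":-0.29,"wz":-9.6,"hand":85},
    {"dx":0.05,"dy":-3.9,"dz":0.2,"wx":-0.4,"wy":-0.29,"wz":-11.2,"hand":85},
    {"dx":0.09,"dy":-4.5,"dz":0.3,"wx":-0.4,"wy":-0.29,"wz":-12.8,"hand":85},
    {"dx":0.09,"dy":-5,"dz":0.3,"wx":-0.4,"wy":-0.29,"wz":-14.4,"hand":85},
    {"dx":0.09,"dy":-5.3,"dz":0.32,"wx":-0.4,"wy":-0.29,"wz":-16,"hand":85},
    {"dx":0.09,"dy":-5.47,"dz":0.32,"wx":-0.4,"wy":-0.29,"wz":-17.255,"hand":85},
    {"dx":0.09,"dy":-5.47,"dz":0.32,"wx":-0.4,"wy":-0.29,"wz":-17.255,"hand":85},
    {"dx":0.09,"dy":-5.47,"dz":0.32,"wx":-0.4,"wy":-0.29,"wz":-17.255,"hand":85},
  ],
)

```text
clock: 6.4
eef_pos: [0.4594, 0.3152, 0.2016]
tool_rot: [0.708, 0.706, 0.001, 0.001]
ft_force: [1.3, 0.7, -0.6]
grip_width: 0.0847
grasp_force: 0.0
```

```bash
python3 st.py .458 .315 .048
```

```text
6.4 [0.4594 0.3152 0.2016] [0.7078 0.7064 0.0013 0.0013] q [ 6.020e-01  3.710e-01  7.900e-02  1.276e+00 -2.000e-03  2.175e+00] v [-0.01 -0.   -0.01 -0.    0.   -0.01] w 0.0847 0.0
move/50mm [-0.   -0.04  3.07] turn/5deg [ 0.042 -0.    -0.023]
```

Emit:
drive_tool(
  rows=[
    {"dx":0,"dy":0,"dz":0.8,"wx":0,"wy":0,"wz":0,"hand":85},
    {"dx":0,"dy":-0.03,"dz":1.6,"wx":0,"wy":0,"wz":0,"hand":85},
    {"dx":0,"dy":-0.03,"dz":2.2,"wx":0,"wy":0,"wz":0,"hand":85},
    {"dx":0,"dy":-0.03,"dz":2.7,"wx":0,"wy":0,"wz":0,"hand":85},
    {"dx":0,"dy":-0.03,"dz":3.07,"wx":0,"wy":0,"wz":0,"hand":85},
    {"dx":0,"dy":-0.03,"dz":3.07,"wx":0,"wy":0,"wz":0,"hand":85},
    {"dx":0,"dy":-0.03,"dz":3.07,"wx":0,"wy":0,"wz":0,"hand":50},
    {"dx":0,"dy":-0.03,"dz":3.07,"wx":0,"wy":0,"wz":0,"hand":48},
    {"dx":0,"dy":-0.03,"dz":3.07,"wx":0,"wy":0,"wz":0,"hand":46},
    {"dx":0,"dy":-0.03,"dz":3.07,"wx":0,"wy":0,"wz":0,"hand":43},
    {"dx":0,"dy":-0.03,"dz":3.07,"wx":0,"wy":0,"wz":0,"hand":36},
    {"dx":0,"dy":-0.03,"dz":3.07,"wx":0,"wy":0,"wz":0,"hand":30},
    {"dx":0,"dy":-0.03,"dz":3.07,"wx":0,"wy":0,"wz":0,"hand":30},
    {"dx":0,"dy":-0.03,"dz":3.07,"wx":0,"wy":0,"wz":0,"hand":30},
  ],
)

```text
clock: 7.8
eef_pos: [0.459, 0.3158, 0.0496]
tool_rot: [0.707, 0.707, 0.002, 0.001]
ft_force: [-2.0, -0.6, 5.0]
grip_width: 0.0361
grasp_force: 58.8
```

```bash
python3 - <<'E'
from h import *
for i,(c,(u0,v0,w,h)) in enumerate(dict(top=(170,150,100,130),side=(230,200,100,130)).items()):
    im=save(c,c+'2.png')[v0:v0+h,u0:u0+w,::-1]; o=cv2.resize(im,None,fx=4,fy=4,interpolation=2)
    s=o if i==0 else np.hstack([s,o])
cv2.imwrite('pics/c2.png',s)
E
```

```text
(no output)
```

View pics/c2.png

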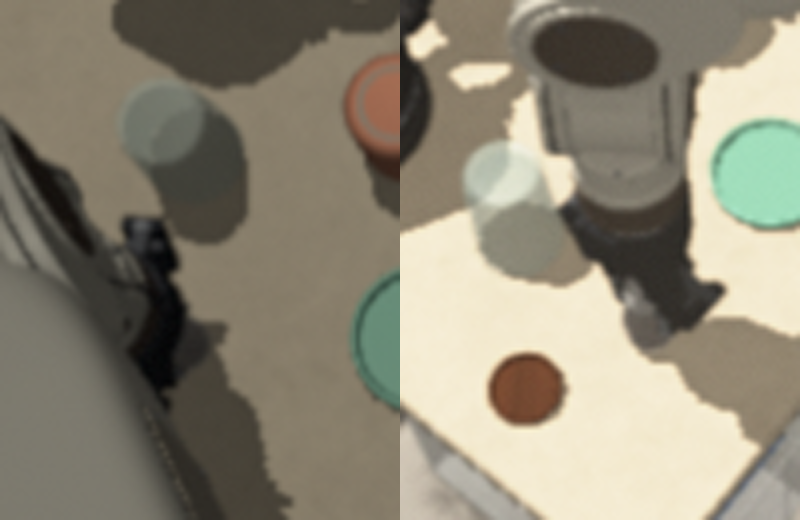

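Emit:
drive_tool(
  rows=[
    {"dx":0,"dy":0,"dz":-0.3,"wx":0,"wy":0,"wz":0,"hand":30},
    {"dx":0,"dy":0,"dz":-0.8,"wx":0,"wy":0,"wz":0,"hand":30},
    {"dx":0,"dy":0,"dz":-1.4,"wx":0,"wy":0,"wz":0,"hand":30},
    {"dx":0,"dy":0,"dz":-2,"wx":0,"wy":0,"wz":0,"hand":30},
    {"dx":0,"dy":0,"dz":-2.6,"wx":0,"wy":0,"wz":0,"hand":30},
    {"dx":0,"dy":0,"dz":-3,"wx":0,"wy":0,"wz":0,"hand":30},
    {"dx":0,"dy":0,"dz":-3,"wx":0,"wy":0,"wz":0,"hand":30},
  ],
)

```text
clock: 8.6
eef_pos: [0.4596, 0.3165, 0.2017]
tool_rot: [0.707, 0.707, 0.005, 0.002]
ft_force: [0.6, 0.4, -1.4]
grip_width: 0.0359
grasp_force: 59.5
```

```bash
python3 - <<'E'
from h import *
for i,(c,(u0,v0,w,h)) in enumerate(dict(top=(170,150,100,130),side=(230,200,100,130)).items()):
    im=save(c,c+'3.png')[v0:v0+h,u0:u0+w,::-1]; o=cv2.resize(im,None,fx=4,fy=4,interpolation=2)
    s=o if i==0 else np.hstack([s,o])
cv2.imwrite('pics/c3.png',s)
g=(.459,.3158,.1996+.008); print(proj('side',g),proj('side',(.459,.316,.145)))
E
python3 st.py .608 -.327 .2
```

```text
[287.82895137 248.537901  ] [289.42639916 259.81959779]
8.7 [0.4578 0.3152 0.1978] [0.7071 0.7071 0.0015 0.0012] q [ 6.040e-01  3.700e-01  6.800e-02  1.265e+00 -2.000e-03  2.175e+00] v [-0.    0.02 -0.03 -0.   -0.   -0.  ] w 0.036 59.5
move/50mm [-12.84   3.    -0.04] turn/5deg [ 0.045 -0.005  0.   ]
```

View pics/c3.png

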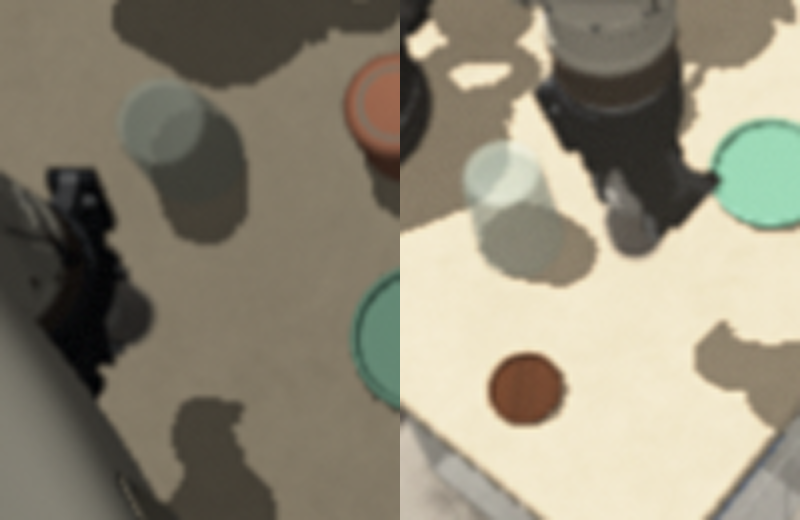

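Emit:
drive_tool(
  rows=[
    {"dx":-0.3,"dy":0.07,"dz":-0.2,"wx":0,"wy":0,"wz":0,"hand":30},
    {"dx":-0.9,"dy":0.2,"dz":-0.4,"wx":0,"wy":0,"wz":0,"hand":30},
    {"dx":-1.6,"dy":0.37,"dz":-0.4,"wx":0,"wy":0,"wz":0,"hand":30},
    {"dx":-2.4,"dy":0.56,"dz":-0.4,"wx":0,"wy":0,"wz":0,"hand":30},
    {"dx":-3.2,"dy":0.75,"dz":-0.4,"wx":0,"wy":0,"wz":0,"hand":30},
    {"dx":-4,"dy":0.93,"dz":-0.4,"wx":0,"wy":0,"wz":0,"hand":30},
    {"dx":-4.8,"dy":1.12,"dz":-0.4,"wx":0,"wy":0,"wz":0,"hand":30},
    {"dx":-5.6,"dy":1.31,"dz":-0.4,"wx":0,"wy":0,"wz":0,"hand":30},
    {"dx":-6.4,"dy":1.5,"dz":-0.4,"wx":0,"wy":0,"wz":0,"hand":30},
    {"dx":-7.2,"dy":1.68,"dz":-0.4,"wx":0,"wy":0,"wz":0,"hand":30},
    {"dx":-8,"dy":1.87,"dz":-0.4,"wx":0,"wy":0,"wz":0,"hand":30},
    {"dx":-8.8,"dy":2.06,"dz":-0.4,"wx":0,"wy":0,"wz":0,"hand":30},
    {"dx":-9.6,"dy":2.24,"dz":-0.4,"wx":0,"wy":0,"wz":0,"hand":30},
    {"dx":-10.4,"dy":2.43,"dz":-0.4,"wx":0,"wy":0,"wz":0,"hand":30},
    {"dx":-11.2,"dy":2.6,"dz":-0.4,"wx":0,"wy":0,"wz":0,"hand":30},
    {"dx":-11.9,"dy":2.8,"dz":-0.4,"wx":0,"wy":0,"wz":0,"hand":30},
    {"dx":-12.5,"dy":2.95,"dz":-0.4,"wx":0,"wy":0,"wz":0,"hand":30},
    {"dx":-12.84,"dy":3,"dz":-0.4,"wx":0,"wy":0,"wz":0,"hand":30},
    {"dx":-12.84,"dy":3,"dz":-0.4,"wx":0,"wy":0,"wz":0,"hand":30},
    {"dx":-12.84,"dy":3,"dz":-0.4,"wx":0,"wy":0,"wz":0,"hand":30},
  ],
)

```text
clock: 10.7
eef_pos: [0.6066, -0.3271, 0.2168]
tool_rot: [0.708, 0.707, 0.001, -0.0]
ft_force: [-1.1, -0.0, -0.4]
grip_width: 0.0359
grasp_force: 59.5
```

```bash
python3 st.py .608 -.327 .055; python3 -c "
from h import *
print(at('top',202.5,228,.15),at('side',288.7,258.7,.148))"
```

```text
10.7 [ 0.6066 -0.3271  0.2168] [ 7.076e-01  7.066e-01  1.000e-03 -5.000e-04] q [-0.496  0.65   0.571  1.492  0.002  1.077] v [ 0.03 -0.02 -0.01 -0.    0.    0.  ] w 0.0359 59.5
move/50mm [-0.    0.03  3.24] turn/5deg [ 0.009 -0.024 -0.015]
[0.46439227 0.31511622 0.15      ] [0.46158658 0.31567593 0.148     ]
```

Emit:
drive_tool(
  rows=[
    {"dx":0,"dy":0,"dz":0.6,"wx":0,"wy":0,"wz":0,"hand":30},
    {"dx":0,"dy":0,"dz":1.3,"wx":0,"wy":0,"wz":0,"hand":30},
    {"dx":0,"dy":0,"dz":2,"wx":0,"wy":0,"wz":0,"hand":30},
    {"dx":0,"dy":0,"dz":2.6,"wx":0,"wy":0,"wz":0,"hand":30},
    {"dx":0,"dy":0,"dz":3,"wx":0,"wy":0,"wz":0,"hand":30},
    {"dx":0,"dy":0,"dz":3.12,"wx":0,"wy":0,"wz":0,"hand":30},
    {"dx":0,"dy":0,"dz":3.18,"wx":0,"wy":0,"wz":0,"hand":30},
    {"dx":0,"dy":0,"dz":3.22,"wx":0,"wy":0,"wz":0,"hand":30},
    {"dx":0,"dy":0,"dz":3.22,"wx":0,"wy":0,"wz":0,"hand":30},
    {"dx":0,"dy":0,"dz":3.22,"wx":0,"wy":0,"wz":0,"hand":30},
  ],
)

```text
clock: 11.7
eef_pos: [0.6092, -0.3271, 0.059]
tool_rot: [0.707, 0.707, 0.002, 0.002]
ft_force: [-0.6, 0.7, -1.1]
grip_width: 0.0361
grasp_force: 59.5
```

Emit:
drive_tool(
  rows=[
    {"dx":0,"dy":0,"dz":0.03,"wx":0,"wy":0,"wz":0,"hand":30},
    {"dx":0,"dy":0,"dz":0.06,"wx":0,"wy":0,"wz":0,"hand":30},
    {"dx":0,"dy":0,"dz":0.06,"wx":0,"wy":0,"wz":0,"hand":30},
  ],
)

```text
clock: 12.0
eef_pos: [0.6087, -0.327, 0.0548]
tool_rot: [0.707, 0.707, 0.002, 0.002]
ft_force: [0.5, -0.3, 0.0]
grip_width: 0.0363
grasp_force: 59.7
```

Emit:
drive_tool(
  rows=[
    {"dx":0,"dy":0,"dz":0.02,"wx":0,"wy":0,"wz":0,"hand":30},
    {"dx":0,"dy":0,"dz":0.04,"wx":0,"wy":0,"wz":0,"hand":30},
    {"dx":0,"dy":0,"dz":0.04,"wx":0,"wy":0,"wz":0,"hand":30},
  ],
)

```text
clock: 12.3
eef_pos: [0.6087, -0.3272, 0.0547]
tool_rot: [0.707, 0.707, 0.002, 0.002]
ft_force: [-3.1, 0.5, 8.5]
grip_width: 0.0358
grasp_force: 60.8
```

Emit:
drive_tool(
  rows=[
    {"dx":0,"dy":0,"dz":0.03,"wx":0,"wy":0,"wz":0,"hand":38},
    {"dx":0,"dy":0,"dz":0.03,"wx":0,"wy":0,"wz":0,"hand":42},
    {"dx":0,"dy":0,"dz":0.03,"wx":0,"wy":0,"wz":0,"hand":48},
    {"dx":0,"dy":0,"dz":0.03,"wx":0,"wy":0,"wz":0,"hand":58},
    {"dx":0,"dy":0,"dz":0.03,"wx":0,"wy":0,"wz":0,"hand":72},
    {"dx":0,"dy":0,"dz":0.03,"wx":0,"wy":0,"wz":0,"hand":80},
    {"dx":0,"dy":0,"dz":-0.4,"wx":0,"wy":0,"wz":0,"hand":80},
    {"dx":0,"dy":0,"dz":-1,"wx":0,"wy":0,"wz":0,"hand":85},
    {"dx":0,"dy":0,"dz":-1.8,"wx":0,"wy":0,"wz":0,"hand":85},
    {"dx":0,"dy":0,"dz":-2.6,"wx":0,"wy":0,"wz":0,"hand":85},
    {"dx":0.5,"dy":-0.5,"dz":-3.1,"wx":0,"wy":0,"wz":0,"hand":85},
    {"dx":1.2,"dy":-1.2,"dz":-3.1,"wx":0,"wy":0,"wz":0,"hand":85},
    {"dx":1.9,"dy":-1.8,"dz":-3.1,"wx":0,"wy":0,"wz":0,"hand":85},
    {"dx":2.6,"dy":-2.4,"dz":-3.1,"wx":0,"wy":0,"wz":0,"hand":85},
    {"dx":3.1,"dy":-2.74,"dz":-3.1,"wx":0,"wy":0,"wz":0,"hand":85},
    {"dx":3.1,"dy":-2.74,"dz":-3.1,"wx":0,"wy":0,"wz":0,"hand":85},
    {"dx":3.1,"dy":-2.74,"dz":-3.1,"wx":0,"wy":0,"wz":0,"hand":85},
  ],
)

```text
clock: 14.0
eef_pos: [0.4711, -0.1715, 0.2076]
tool_rot: [0.707, 0.707, 0.002, 0.002]
ft_force: [0.2, -0.7, 0.5]
grip_width: 0.0849
grasp_force: 0.0
```

```bash
python3 - <<'E'
from fit import *
for c in('top','side'): save(c,c+'4.png')
print(*fit('shaker',(.607,-.327)))
im=cv2.imread('pics/side4.png')[110:190,310:440]; cv2.imwrite('pics/c4.png',cv2.resize(im,None,fx=4,fy=4,interpolation=2))
E
python3 st.py .471 -.171 .064
```

```text
shaker [0.6175, -0.3328] [('side', [-2.1, -6.8, 1.7, 3.0])]
14.2 [ 0.4716 -0.1726  0.2068] [0.7074 0.7068 0.0014 0.0014] q [-3.520e-01  2.610e-01 -6.200e-02  1.244e+00  1.000e-03  1.220e+00] v [-0.  0. -0.  0. -0.  0.] w 0.0851 0.0
move/50mm [ 0.03 -0.02  2.86] turn/5deg [ 0.046 -0.001 -0.011]
```

View pics/c4.png

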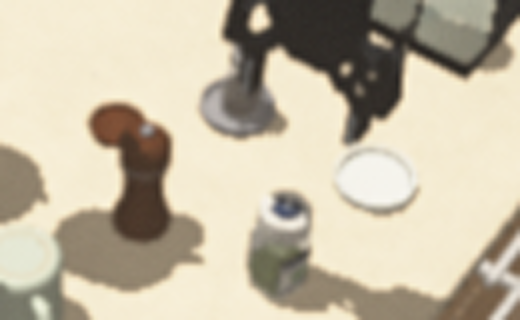

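Emit:
drive_tool(
  rows=[
    {"dx":0.03,"dy":-0.01,"dz":0.7,"wx":0,"wy":0,"wz":0,"hand":85},
    {"dx":0.03,"dy":-0.01,"dz":1.4,"wx":0,"wy":0,"wz":0,"hand":85},
    {"dx":0.03,"dy":-0.01,"dz":2,"wx":0,"wy":0,"wz":0,"hand":85},
    {"dx":0.03,"dy":-0.01,"dz":2.5,"wx":0,"wy":0,"wz":0,"hand":85},
    {"dx":0.03,"dy":-0.01,"dz":2.86,"wx":0,"wy":0,"wz":0,"hand":85},
    {"dx":0.03,"dy":-0.01,"dz":2.86,"wx":0,"wy":0,"wz":0,"hand":85},
    {"dx":0.03,"dy":-0.01,"dz":2.86,"wx":0,"wy":0,"wz":0,"hand":55},
    {"dx":0.03,"dy":-0.01,"dz":2.86,"wx":0,"wy":0,"wz":0,"hand":52},
    {"dx":0.03,"dy":-0.01,"dz":2.86,"wx":0,"wy":0,"wz":0,"hand":48},
    {"dx":0.03,"dy":-0.01,"dz":2.86,"wx":0,"wy":0,"wz":0,"hand":44},
    {"dx":0.03,"dy":-0.01,"dz":2.86,"wx":0,"wy":0,"wz":0,"hand":38},
    {"dx":0.03,"dy":-0.01,"dz":2.86,"wx":0,"wy":0,"wz":0,"hand":32},
    {"dx":0.03,"dy":-0.01,"dz":2.86,"wx":0,"wy":0,"wz":0,"hand":32},
    {"dx":0.03,"dy":-0.01,"dz":2.86,"wx":0,"wy":0,"wz":0,"hand":32},
  ],
)

```text
clock: 15.6
eef_pos: [0.472, -0.1708, 0.0658]
tool_rot: [0.707, 0.707, 0.002, 0.003]
ft_force: [-1.8, -0.9, 4.5]
grip_width: 0.0468
grasp_force: 60.8
```

Emit:
drive_tool(
  rows=[
    {"dx":0,"dy":0,"dz":-0.3,"wx":0,"wy":0,"wz":0,"hand":32},
    {"dx":0,"dy":0,"dz":-0.8,"wx":0,"wy":0,"wz":0,"hand":32},
    {"dx":-0.3,"dy":0,"dz":-1.2,"wx":0,"wy":0,"wz":0,"hand":32},
    {"dx":-0.8,"dy":-0.1,"dz":-1.2,"wx":0,"wy":0,"wz":0,"hand":32},
    {"dx":-1.5,"dy":-0.1,"dz":-1.2,"wx":0,"wy":0,"wz":0,"hand":32},
    {"dx":-2.1,"dy":-0.2,"dz":-1.2,"wx":0,"wy":0,"wz":0,"hand":32},
    {"dx":-2.7,"dy":-0.25,"dz":-1.2,"wx":0,"wy":0,"wz":0,"hand":32},
    {"dx":-3.08,"dy":-0.25,"dz":-1.2,"wx":0,"wy":0,"wz":0,"hand":32},
    {"dx":-3.08,"dy":-0.25,"dz":-1.2,"wx":0,"wy":0,"wz":0,"hand":32},
    {"dx":-3.08,"dy":-0.25,"dz":-1.0,"wx":0,"wy":0,"wz":0,"hand":32},
    {"dx":-3.08,"dy":-0.25,"dz":-0.6,"wx":0,"wy":0,"wz":0,"hand":32},
    {"dx":-3.08,"dy":-0.25,"dz":-0.3,"wx":0,"wy":0,"wz":0,"hand":32},
    {"dx":-3.08,"dy":-0.25,"dz":-0.2,"wx":0,"wy":0,"wz":0,"hand":32},
    {"dx":-3.08,"dy":-0.25,"dz":-0.15,"wx":0,"wy":0,"wz":0,"hand":32},
    {"dx":-3.08,"dy":-0.25,"dz":-0.15,"wx":0,"wy":0,"wz":0,"hand":32},
  ],
)

```text
clock: 17.1
eef_pos: [0.4585, -0.3235, 0.0716]
tool_rot: [0.707, 0.707, 0.001, 0.001]
ft_force: [-0.2, -0.2, -1.1]
grip_width: 0.0468
grasp_force: 62.2
```

Emit:
drive_tool(
  rows=[
    {"dx":0,"dy":0,"dz":0.03,"wx":0,"wy":0,"wz":0,"hand":32},
    {"dx":0,"dy":0,"dz":0.06,"wx":0,"wy":0,"wz":0,"hand":32},
    {"dx":0,"dy":0,"dz":0.06,"wx":0,"wy":0,"wz":0,"hand":32},
  ],
)

```text
clock: 17.4
eef_pos: [0.4592, -0.3246, 0.0708]
tool_rot: [0.707, 0.707, 0.002, 0.003]
ft_force: [-3.1, 1.5, 9.5]
grip_width: 0.0472
grasp_force: 63.1
```

Emit:
drive_tool(
  rows=[
    {"dx":0,"dy":0,"dz":0,"wx":0,"wy":0,"wz":0,"hand":48},
    {"dx":0,"dy":0,"dz":0,"wx":0,"wy":0,"wz":0,"hand":52},
    {"dx":0,"dy":0,"dz":0,"wx":0,"wy":0,"wz":0,"hand":58},
    {"dx":0,"dy":0,"dz":0,"wx":0,"wy":0,"wz":0,"hand":68},
    {"dx":0,"dy":0,"dz":0,"wx":0,"wy":0,"wz":0,"hand":80},
    {"dx":0,"dy":0,"dz":-0.3,"wx":0,"wy":0,"wz":0,"hand":80},
    {"dx":0,"dy":0,"dz":-0.9,"wx":0,"wy":0,"wz":0,"hand":85},
    {"dx":0,"dy":0,"dz":-1.6,"wx":0,"wy":0,"wz":0,"hand":85},
    {"dx":0,"dy":0,"dz":-2.3,"wx":0,"wy":0,"wz":0,"hand":85},
    {"dx":0.4,"dy":0.3,"dz":-2.8,"wx":0,"wy":0,"wz":0,"hand":85},
    {"dx":1,"dy":0.9,"dz":-2.8,"wx":0,"wy":0,"wz":0,"hand":85},
    {"dx":1.6,"dy":1.4,"dz":-2.8,"wx":0,"wy":0,"wz":0,"hand":85},
    {"dx":2.2,"dy":1.9,"dz":-2.8,"wx":0,"wy":0,"wz":0,"hand":85},
    {"dx":2.8,"dy":2.4,"dz":-2.8,"wx":0,"wy":0,"wz":0,"hand":85},
    {"dx":3.35,"dy":2.92,"dz":-2.8,"wx":0,"wy":0,"wz":0,"hand":85},
    {"dx":3.35,"dy":2.92,"dz":-2.8,"wx":0,"wy":0,"wz":0,"hand":85},
    {"dx":3.35,"dy":2.92,"dz":-2.8,"wx":0,"wy":0,"wz":0,"hand":85},
  ],
)

```text
clock: 19.1
eef_pos: [0.6041, -0.1558, 0.2082]
tool_rot: [0.706, 0.708, 0.001, 0.001]
ft_force: [-0.6, 0.5, 0.7]
grip_width: 0.085
grasp_force: 0.0
```

```bash
python3 - <<'E'
from fit import *
for c in('top','side'): save(c,c+'5.png')
print(*fit('spice_jar',(.459,-.325)));print(*fit('pepper_mill',(.605,-.157)))
a=cv2.imread('pics/side5.png')[110:200,320:430]; b=cv2.imread('pics/top5.png')[140:260,380:490]
cv2.imwrite('pics/c5.png',np.hstack([cv2.resize(a,(400,327),interpolation=2),cv2.resize(b,(300,327),interpolation=2)]))
E
python3 st.py .605 -.157 .086
```

```text
spice_jar [0.4577, -0.3281] [('side', [-0.3, 1.2, 0.3, -1.2])]
pepper_mill [0.6053, -0.1494] [('top', [0.1, 0.7, 4.9, -0.9]), ('side', [-4.7, 1.4, 0.0, 2.1])]
19.4 [ 0.6032 -0.1579  0.2091] [0.7078 0.7064 0.0014 0.0012] q [-2.570e-01  5.010e-01  3.000e-01  1.366e+00  1.000e-03  1.316e+00] v [ 0. -0.  0.  0. -0.  0.] w 0.0849 0.0
move/50mm [0.02 0.03 2.46] turn/5deg [ 0.042 -0.002 -0.022]
```

View pics/c5.png

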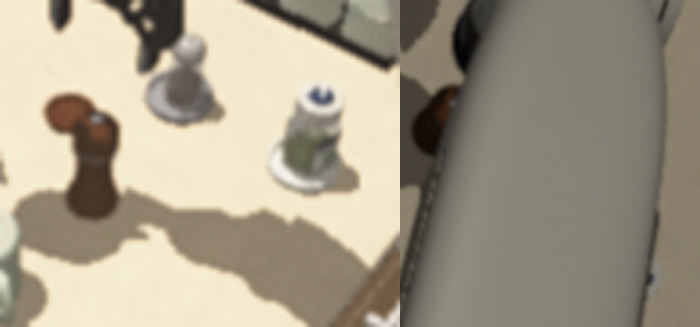

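Emit:
drive_tool(
  rows=[
    {"dx":0.01,"dy":0.03,"dz":0.6,"wx":0,"wy":0,"wz":0,"hand":85},
    {"dx":0.01,"dy":0.03,"dz":1.2,"wx":0,"wy":0,"wz":0,"hand":85},
    {"dx":0.01,"dy":0.03,"dz":1.8,"wx":0,"wy":0,"wz":0,"hand":85},
    {"dx":0.01,"dy":0.03,"dz":2.2,"wx":0,"wy":0,"wz":0,"hand":85},
    {"dx":0.01,"dy":0.03,"dz":2.46,"wx":0,"wy":0,"wz":0,"hand":85},
    {"dx":0.01,"dy":0.03,"dz":2.46,"wx":0,"wy":0,"wz":0,"hand":85},
    {"dx":0.01,"dy":0.03,"dz":2.46,"wx":0,"wy":0,"wz":0,"hand":55},
    {"dx":0.01,"dy":0.03,"dz":2.46,"wx":0,"wy":0,"wz":0,"hand":52},
    {"dx":0.01,"dy":0.03,"dz":2.46,"wx":0,"wy":0,"wz":0,"hand":48},
    {"dx":0.01,"dy":0.03,"dz":2.46,"wx":0,"wy":0,"wz":0,"hand":44},
    {"dx":0.01,"dy":0.03,"dz":2.46,"wx":0,"wy":0,"wz":0,"hand":38},
    {"dx":0.01,"dy":0.03,"dz":2.46,"wx":0,"wy":0,"wz":0,"hand":32},
    {"dx":0.01,"dy":0.03,"dz":2.46,"wx":0,"wy":0,"wz":0,"hand":32},
    {"dx":0.01,"dy":0.03,"dz":2.46,"wx":0,"wy":0,"wz":0,"hand":32},
  ],
)

```text
clock: 20.8
eef_pos: [0.6066, -0.1565, 0.0878]
tool_rot: [0.707, 0.707, 0.002, 0.002]
ft_force: [-2.3, 1.1, 6.2]
grip_width: 0.0456
grasp_force: 61.0
```

Emit:
drive_tool(
  rows=[
    {"dx":0,"dy":0,"dz":-0.3,"wx":0,"wy":0,"wz":0,"hand":32},
    {"dx":0,"dy":0,"dz":-0.8,"wx":0,"wy":0,"wz":0,"hand":32},
    {"dx":0,"dy":-0.2,"dz":-1.5,"wx":0,"wy":0,"wz":0,"hand":32},
    {"dx":0.1,"dy":-0.7,"dz":-2,"wx":0,"wy":0,"wz":0,"hand":32},
    {"dx":0.4,"dy":-1.3,"dz":-2.3,"wx":0,"wy":0,"wz":0,"hand":32},
    {"dx":1,"dy":-1.8,"dz":-2.3,"wx":0,"wy":0,"wz":0,"hand":32},
    {"dx":1.6,"dy":-2.3,"dz":-2.3,"wx":0,"wy":0,"wz":0,"hand":32},
    {"dx":2.2,"dy":-2.7,"dz":-2.3,"wx":0,"wy":0,"wz":0,"hand":32},
    {"dx":2.8,"dy":-3.04,"dz":-2.3,"wx":0,"wy":0,"wz":0,"hand":32},
    {"dx":3.22,"dy":-3.04,"dz":-2.3,"wx":0,"wy":0,"wz":0,"hand":32},
    {"dx":3.22,"dy":-3.04,"dz":-2.3,"wx":0,"wy":0,"wz":0,"hand":32},
    {"dx":3.22,"dy":-3.04,"dz":-2,"wx":0,"wy":0,"wz":0,"hand":32},
    {"dx":3.22,"dy":-3.04,"dz":-1.4,"wx":0,"wy":0,"wz":0,"hand":32},
    {"dx":3.22,"dy":-3.04,"dz":-0.8,"wx":0,"wy":0,"wz":0,"hand":32},
    {"dx":3.22,"dy":-3.04,"dz":-0.4,"wx":0,"wy":0,"wz":0,"hand":32},
    {"dx":3.22,"dy":-3.04,"dz":-0.4,"wx":0,"wy":0,"wz":0,"hand":32},
  ],
)

```text
clock: 22.4
eef_pos: [0.4514, 0.0041, 0.1027]
tool_rot: [0.707, 0.707, -0.001, -0.001]
ft_force: [-0.9, -0.2, -1.7]
grip_width: 0.0456
grasp_force: 61.9
```

```bash
python3 - <<'E'
from fit import *
c='side'; im=save(c,'side6.png')
u0,v0,s=300,150,6
o=cv2.resize(im[v0:v0+100,u0:u0+110,::-1],None,fx=s,fy=s,interpolation=2)
for x,y,r,z in[(.453,.004,42,12),(.453,.004,27,22)]:
    p=np.array([proj(c,(x+r/1e3*np.cos(a),y+r/1e3*np.sin(a),z/1e3)) for a in th])
    cv2.polylines(o,[np.int32((p-[u0,v0]+.5)*s)],True,(0,0,255),1)
cv2.imwrite('pics/c6.png',o)
E
python3 st.py .453 .004 .093
```

```text
22.45 [0.4527 0.0042 0.1044] [7.074e-01 7.068e-01 1.000e-04 1.000e-04] q [ 0.009  0.263 -0.351  0.957 -0.     1.581] v [ 0.   -0.03  0.05  0.01  0.    0.  ] w 0.0455 61.9
move/50mm [-0.    0.01  0.23] turn/5deg [ 0.003  0.    -0.009]
```

View pics/c6.png

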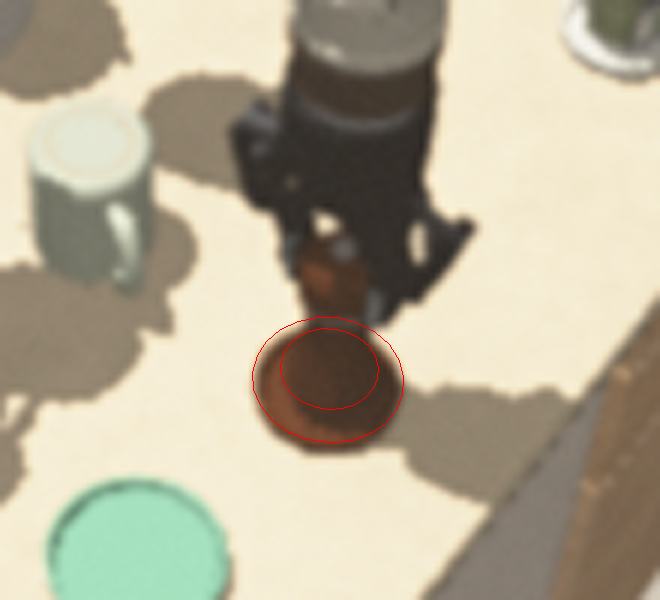

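Emit:
drive_tool(
  rows=[
    {"dx":0.04,"dy":-0.06,"dz":0.1,"wx":0,"wy":0,"wz":0,"hand":32},
    {"dx":0.04,"dy":-0.06,"dz":0.18,"wx":0,"wy":0,"wz":0,"hand":32},
    {"dx":0.04,"dy":-0.06,"dz":0.24,"wx":0,"wy":0,"wz":0,"hand":32},
    {"dx":0.04,"dy":-0.06,"dz":0.27,"wx":0,"wy":0,"wz":0,"hand":32},
    {"dx":0.04,"dy":-0.06,"dz":0.27,"wx":0,"wy":0,"wz":0,"hand":32},
  ],
)

```text
clock: 22.95
eef_pos: [0.4512, 0.0068, 0.0928]
tool_rot: [0.707, 0.707, 0.002, 0.002]
ft_force: [-1.7, -0.5, 4.1]
grip_width: 0.0455
grasp_force: 62.3
```

Emit:
drive_tool(
  rows=[
    {"dx":0,"dy":0,"dz":0.01,"wx":0,"wy":0,"wz":0,"hand":46},
    {"dx":0,"dy":0,"dz":0.01,"wx":0,"wy":0,"wz":0,"hand":50},
    {"dx":0,"dy":0,"dz":0.01,"wx":0,"wy":0,"wz":0,"hand":56},
    {"dx":0,"dy":0,"dz":0.01,"wx":0,"wy":0,"wz":0,"hand":66},
    {"dx":0,"dy":0,"dz":0.01,"wx":0,"wy":0,"wz":0,"hand":80},
    {"dx":0,"dy":0,"dz":-0.2,"wx":0,"wy":0,"wz":0,"hand":85},
    {"dx":0,"dy":0,"dz":-0.8,"wx":0,"wy":0,"wz":0,"hand":85},
    {"dx":0,"dy":0,"dz":-1.5,"wx":0,"wy":0,"wz":0,"hand":85},
    {"dx":0,"dy":0,"dz":-2.1,"wx":0,"wy":0,"wz":0,"hand":85},
    {"dx":0.5,"dy":0.2,"dz":-2.4,"wx":0,"wy":0,"wz":0,"hand":85},
    {"dx":1.3,"dy":0.5,"dz":-2.4,"wx":0,"wy":0,"wz":0,"hand":85},
    {"dx":2.1,"dy":0.9,"dz":-2.4,"wx":0,"wy":0,"wz":0,"hand":85},
    {"dx":2.9,"dy":1.3,"dz":-2.4,"wx":0,"wy":0,"wz":0,"hand":85},
    {"dx":3.7,"dy":1.7,"dz":-2.4,"wx":0,"wy":0,"wz":0,"hand":85},
    {"dx":4.5,"dy":2.1,"dz":-2.4,"wx":0,"wy":0,"wz":0,"hand":85},
    {"dx":5.3,"dy":2.5,"dz":-2.4,"wx":0,"wy":0,"wz":0,"hand":85},
    {"dx":6.2,"dy":2.72,"dz":-2.4,"wx":0,"wy":0,"wz":0,"hand":85},
    {"dx":6.2,"dy":2.72,"dz":-2.4,"wx":0,"wy":0,"wz":0,"hand":85},
    {"dx":6.2,"dy":2.72,"dz":-2.4,"wx":0,"wy":0,"wz":0,"hand":85},
  ],
)

```text
clock: 24.85
eef_pos: [0.586, 0.3178, 0.2118]
tool_rot: [0.706, 0.708, 0.001, 0.001]
ft_force: [1.1, -0.8, 0.2]
grip_width: 0.0852
grasp_force: 0.0
```

```bash
python3 - <<'E'
from fit import *
for c in('top','side'): save(c,c+'7.png')
print(*fit('pepper_mill',(.45,.006)));print(*fit('glass',(.586,.316)))
a=cv2.imread('pics/side7.png')[140:290,230:390]; b=cv2.imread('pics/top7.png')[130:290,180:350]
cv2.imwrite('pics/c7.png',np.hstack([cv2.resize(a,(400,375),interpolation=2),cv2.resize(b,(398,375),interpolation=2)]))
E
python3 st.py .586 .316 .074
```

```text
pepper_mill [0.4476, 0.0065] [('top', [-0.1, 3.5, -0.4, -0.9]), ('side', [-2.7, -0.2, 1.8, -1.4])]
glass [0.5871, 0.3153] [('top', [-0.9, -0.4, 2.5, 0.9]), ('side', [-1.9, -1.0, 0.6, 0.8])]
25.15 [0.5865 0.3155 0.2135] [0.7077 0.7065 0.0018 0.0013] q [ 4.940e-01  5.920e-01  4.620e-01  1.437e+00 -2.000e-03  2.067e+00] v [ 0.  0.  0. -0. -0.  0.] w 0.085 0.0
move/50mm [ 0.01 -0.02  2.79] turn/5deg [ 0.05  -0.007 -0.02 ]
```

View pics/c7.png

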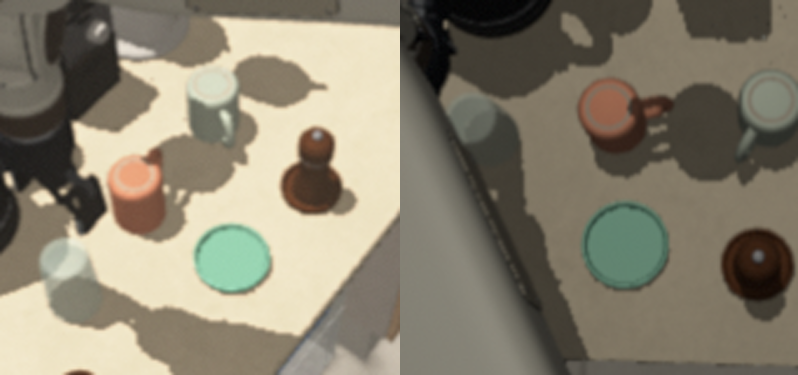

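Emit:
drive_tool(
  rows=[
    {"dx":0,"dy":0,"dz":0.7,"wx":0,"wy":0,"wz":0,"hand":85.4},
    {"dx":0,"dy":0,"dz":1.3,"wx":0,"wy":0,"wz":0,"hand":85.4},
    {"dx":0,"dy":0,"dz":1.8,"wx":0,"wy":0,"wz":0,"hand":85.4},
    {"dx":0,"dy":0,"dz":2.2,"wx":0,"wy":0,"wz":0,"hand":85.4},
    {"dx":0,"dy":0,"dz":2.5,"wx":0,"wy":0,"wz":0,"hand":85.4},
    {"dx":0,"dy":0,"dz":2.75,"wx":0,"wy":0,"wz":0,"hand":85.4},
    {"dx":0,"dy":0,"dz":2.79,"wx":0,"wy":0,"wz":0,"hand":85.4},
    {"dx":0,"dy":0,"dz":2.79,"wx":0,"wy":0,"wz":0,"hand":85.4},
    {"dx":0,"dy":0,"dz":2.79,"wx":0,"wy":0,"wz":0,"hand":70},
    {"dx":0,"dy":0,"dz":2.79,"wx":0,"wy":0,"wz":0,"hand":66},
    {"dx":0,"dy":0,"dz":2.79,"wx":0,"wy":0,"wz":0,"hand":62},
    {"dx":0,"dy":0,"dz":2.79,"wx":0,"wy":0,"wz":0,"hand":58},
    {"dx":0,"dy":0,"dz":2.79,"wx":0,"wy":0,"wz":0,"hand":50},
    {"dx":0,"dy":0,"dz":2.79,"wx":0,"wy":0,"wz":0,"hand":50},
    {"dx":0,"dy":0,"dz":2.79,"wx":0,"wy":0,"wz":0,"hand":50},
  ],
)

```text
clock: 26.65
eef_pos: [0.5885, 0.3174, 0.0755]
tool_rot: [0.707, 0.707, 0.004, 0.002]
ft_force: [1.7, -0.2, 5.7]
grip_width: 0.0594
grasp_force: 63.6
```

Emit:
drive_tool(
  rows=[
    {"dx":0,"dy":0,"dz":-0.3,"wx":0,"wy":0,"wz":0,"hand":50},
    {"dx":0,"dy":0,"dz":-0.8,"wx":0,"wy":0,"wz":0,"hand":50},
    {"dx":0,"dy":-0.2,"dz":-1.5,"wx":0,"wy":0,"wz":0,"hand":50},
    {"dx":-0.1,"dy":-0.7,"dz":-2.1,"wx":0,"wy":0,"wz":0,"hand":50},
    {"dx":-0.5,"dy":-1.2,"dz":-2.3,"wx":0,"wy":0,"wz":0,"hand":50},
    {"dx":-1.1,"dy":-1.7,"dz":-2.3,"wx":0,"wy":0,"wz":0,"hand":50},
    {"dx":-1.7,"dy":-2.1,"dz":-2.3,"wx":0,"wy":0,"wz":0,"hand":50},
    {"dx":-2.3,"dy":-2.37,"dz":-2.3,"wx":0,"wy":0,"wz":0,"hand":50},
    {"dx":-2.9,"dy":-2.37,"dz":-2.3,"wx":0,"wy":0,"wz":0,"hand":50},
    {"dx":-3.19,"dy":-2.37,"dz":-2.3,"wx":0,"wy":0,"wz":0,"hand":50},
    {"dx":-3.19,"dy":-2.37,"dz":-2.3,"wx":0,"wy":0,"wz":0,"hand":50},
    {"dx":-3.19,"dy":-2.37,"dz":-1.9,"wx":0,"wy":0,"wz":0,"hand":50},
    {"dx":-3.19,"dy":-2.37,"dz":-1.3,"wx":0,"wy":0,"wz":0,"hand":50},
    {"dx":-3.19,"dy":-2.37,"dz":-0.7,"wx":0,"wy":0,"wz":0,"hand":50},
    {"dx":-3.19,"dy":-2.37,"dz":-0.3,"wx":0,"wy":0,"wz":0,"hand":50},
    {"dx":-3.19,"dy":-2.37,"dz":-0.2,"wx":0,"wy":0,"wz":0,"hand":50},
    {"dx":-3.19,"dy":-2.37,"dz":-0.15,"wx":0,"wy":0,"wz":0,"hand":50},
    {"dx":-3.19,"dy":-2.37,"dz":-0.15,"wx":0,"wy":0,"wz":0,"hand":50},
  ],
)

```text
clock: 28.45
eef_pos: [0.4683, 0.1582, 0.0807]
tool_rot: [0.707, 0.707, 0.001, 0.001]
ft_force: [-0.2, 0.7, -2.9]
grip_width: 0.059
grasp_force: 65.4
```

Emit:
drive_tool(
  rows=[
    {"dx":-0.03,"dy":0,"dz":0.03,"wx":0,"wy":0,"wz":0,"hand":50},
    {"dx":-0.03,"dy":0,"dz":0.06,"wx":0,"wy":0,"wz":0,"hand":50},
    {"dx":-0.03,"dy":0,"dz":0.06,"wx":0,"wy":0,"wz":0,"hand":50},
  ],
)

```text
clock: 28.75
eef_pos: [0.4692, 0.158, 0.0803]
tool_rot: [0.707, 0.708, 0.004, 0.0]
ft_force: [-6.4, 2.7, 17.8]
grip_width: 0.0592
grasp_force: 67.9
```

Emit:
drive_tool(
  rows=[
    {"dx":0,"dy":0,"dz":-0.03,"wx":0,"wy":0,"wz":0,"hand":59},
    {"dx":0,"dy":0,"dz":-0.03,"wx":0,"wy":0,"wz":0,"hand":62},
    {"dx":0,"dy":0,"dz":-0.03,"wx":0,"wy":0,"wz":0,"hand":66},
    {"dx":0,"dy":0,"dz":-0.03,"wx":0,"wy":0,"wz":0,"hand":74},
    {"dx":0,"dy":0,"dz":-0.03,"wx":0,"wy":0,"wz":0,"hand":85},
    {"dx":0,"dy":0,"dz":-0.03,"wx":0,"wy":0,"wz":0,"hand":85},
    {"dx":0,"dy":0,"dz":-0.5,"wx":0,"wy":0,"wz":0,"hand":85},
    {"dx":0,"dy":0,"dz":-1.2,"wx":0,"wy":0,"wz":0,"hand":85},
    {"dx":0,"dy":0,"dz":-2,"wx":0,"wy":0,"wz":0,"hand":85},
    {"dx":0,"dy":0,"dz":-2.8,"wx":0,"wy":0,"wz":0,"hand":85},
    {"dx":0.5,"dy":-0.5,"dz":-3,"wx":0,"wy":0,"wz":0,"hand":85},
    {"dx":1.2,"dy":-1,"dz":-3,"wx":0,"wy":0,"wz":0,"hand":85},
    {"dx":2,"dy":-1.5,"dz":-3,"wx":0,"wy":0,"wz":0,"hand":85},
    {"dx":2.8,"dy":-2,"dz":-3,"wx":0,"wy":0,"wz":0,"hand":85},
    {"dx":3.4,"dy":-2.2,"dz":-3,"wx":0,"wy":0,"wz":0,"hand":85},
    {"dx":3.4,"dy":-2.2,"dz":-3,"wx":0,"wy":0,"wz":0,"hand":85},
    {"dx":3.4,"dy":-2.2,"dz":-3,"wx":0,"wy":0,"wz":0,"hand":85},
  ],
)

```text
clock: 30.45
eef_pos: [0.3574, 0.3261, 0.2264]
tool_rot: [0.706, 0.708, 0.001, 0.001]
ft_force: [0.2, -0.4, -1.4]
grip_width: 0.0848
grasp_force: 0.0
```

```bash
python3 - <<'E'
from fit import *
for c in('top','side'): save(c,c+'8.png')
for t,x in dict(shaker=(.608,-.327),spice_jar=(.459,-.325),pepper_mill=(.45,.006),glass=(.468,.157)).items(): print(*fit(t,x))
a=cv2.imread('pics/side8.png')[110:270,270:430]; b=cv2.imread('pics/top8.png')[150:280,240:490]
cv2.imwrite('pics/c8.png',np.vstack([cv2.resize(a[:, :],(400,400),interpolation=2)[:300].repeat(1,0),]) if 0 else np.hstack([cv2.resize(a,(330,330),interpolation=2),cv2.resize(b,(470,244),interpolation=2)[np.minimum(np.arange(330),243)]]))
E
python3 st.py
```

```text
shaker [0.6112, -0.3319] [('top', [-2.5, 0.3, 1.9, -0.4])]
spice_jar [0.4573, -0.328] [('top', [0.7, -0.6, -0.6, 0.7])]
pepper_mill [0.4507, 0.0089] [('top', [0.4, 1.4, 0.0, -3.9]), ('side', [-4.4, 1.1, 1.0, -0.2])]
glass [0.4662, 0.1593] [('top', [-1.4, -1.2, 1.8, 1.4])]
30.95 [0.3581 0.3253 0.2267] [0.7075 0.7067 0.0014 0.0012] q [ 7.390e-01  2.140e-01 -7.000e-02  1.283e+00 -2.000e-03  2.311e+00] v [ 0.01  0.    0.   -0.    0.    0.  ] w 0.085 0.0
```

View pics/c8.png

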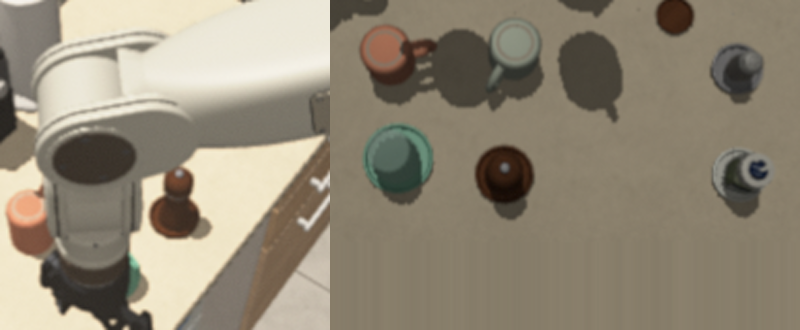

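The top view shows all four things upright inside their dishes. The glass is at about (400,155) in the crop, the mill at (503,175), the shaker at (740,68) and the jar at (740,172). The mugs have not moved.

```bash
python3 -c "
from workcell import bot
print(bot.job_done())"
```

```text
the job is handed in; nothing more can be done
None
```

The job is handed in: the final top view showed the shaker, spice jar, pepper mill and tumbler each standing upright in its matching dish with both mugs unmoved, at about 31 s; no verdict was returned.

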